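# Seat a power-supply module in the locating corner

## Task

Push the large power-supply module along the bench into the corner of the locating fence, so that its plain long back side lies flush against the fence and its left end is right up against the stop, ready for its cover screws. Only push it: it stays flat on the bench, never lifted or tipped. Leave the small module, the parts bin, the screwdriver and the jar alone, and finish with the hand clear of everything.

Things in the scene. Friction and masses are not known exactly. Their poses are not given: they have to be found in the camera images.
- module: large power-supply module: loose flat-sided bare-metal box, 90 mm along x, 140 along y, 45 high, 0.4-0.85 kg; slides with up to 6 N friction; too wide to grip. Origin: centre of underside. +x: plain long back side (goes to the fence); +y: left end (goes to the stop); -x: front side with black terminal strip. Details on top are flat. Starts in front of the fence, up to 20 deg askew.
- back_left (a point): on the module: point on the vertical edge where the plain back side meets the left end (45 mm along module x, 70 mm along y), at half height. If one end of the back side touches the fence first, the box can wedge when pushed in the middle: push behind the end that lags
- back_right (a point): on the module: point on the vertical edge where the plain back side meets the right end (45 mm along module x, -70 mm along y), at half height
- fence: the locating fence: steel angle screwed to the bench, never moves, 400 mm long along y, upright 12 mm thick and 30 mm high, low foot behind it to 47 mm behind the front face. Origin: bench height, middle of its front face. x points horizontally into the fence, away from the robot; y along it to the left. The module goes on its -x side.
- stop: the stop: dark steel bar at a right angle to the fence, never moves, 22 mm thick along y, reaching 85 mm out from the fence front face (-x), 30 mm high; saddle and black knob to 55 mm high over the fence. Axes as the fence. Origin: bench height, inner corner where its right-hand face meets the fence face; the module goes on the -x, -y side, its back_left edge at this origin.
- small_module: bystander: a small power-supply module, bare-metal box 55 x 85 x 35 mm; origin at the centre of its underside. Leave alone.
- bin: bystander: an open blue plastic parts bin 100 x 90 x 50 mm; origin at the centre of its underside. Leave alone.
- screwdriver: bystander: a screwdriver 190 mm long lying to the right of the fence, along its own x. Leave alone.
- jar: bystander: a closed jar 50 mm in diameter, 60 mm high, standing to the left of the fence; origin at the centre of its underside. Leave alone.
Not all that is in view belongs to the job. What is shaped like the module but yellow is not meant. Several things look just like the stop: the one meant starts farthest to the robot's left.

How it is judged:
By the outcome, as a careful person would: the job done as asked, in the order asked, and still so for the second after the job is handed in, with the robot touching nothing.
It also fails if it takes over 64 s, if anything falls off the work surface, if the arm or the gripper's body presses on something with over 40 N, if the wrist force passes 120 N, or if a joint passes its speed limit or range.

## Robot

A 7-joint arm with a two-finger parallel gripper is mounted at the origin on the work surface. World frame = base frame: x ahead of the robot, y to its left, z up, the work surface at z = 0. Lengths are in m, angles in rad, forces in N, time in s.
With the tool pointing down it reaches from about 0.375 to 0.925 m from the base axis. Payload 3.1 kg.
Tool frame: the origin (TCP) lies on the centre line of the jaws, within the pads' length; the fingertips stand tcp_to_tips ahead of it and the grasp point (between the pads) lies 5 mm behind it (tcp_to_tips is the distance from the TCP to the fingertips, in m); z points along the fingers, y is the line along which they close (so a half turn about z gives the same grasp; the last joint's range is limited). The gripper opens to 85 mm and grips with 20 to 120 N. Pads are 22 mm wide; open, the fingers measure 114 mm over their backs; the gripper's body (76 mm by 85 mm) begins 54 mm behind the grasp point. The pads swing forward as they close: fully open they stand 13 mm farther back than shut.
Start: joints at [1.25, 0.383, 0.044, 1.598, -0.018, 1.161, -0.05], TCP at [0.144, -0.634, 0.206] pointing down, gripper open.
Joint ranges: [-2.61, 2.61], [-0.41, 2.15], [-1.48, 1.57], [0, 2.5], [-1.57, 4.71], [0.05, 1.97], [-2.85, 2.85]. Speed limits (rad/s): [2.79, 2.79, 3.14, 3.14, 3.14, 3.14, 3.14].

## Interface

Orientations are given as a unit quaternion [w, x, y, z].
In Python, from station import get_state, get_image, sign_off, recognise, tcp_to_tips gives the robot as it stands.
- The arm moves only by the tool jog_arm, never from a script. Its argument "deltas" is a list of rows, each a list of 3 entries, a list of its own where there are three numbers: the shift along the tool's x, y, z in units of 25 mm (1.0 is 25 mm), then the turn, a rotation vector about the tool's x, y, z in rad, then the opening, from -1 (shut) to 1 (fully open). In form: [[[x, y, z], [rx, ry, rz], grip], ...]. A call has exactly 10 rows; each row shifts and turns the commanded pose from where the row before left it, along the tool's axes as they then stand; what a row does not reach is not made up. A row lasts 1/10 s, in which the tool goes at most 50 mm and 8.59 degrees, less where a joint would pass 70% of its speed; a pose out of reach is approached as far as the arm can. A call is refused whole if a number of a shift passes 1 or a number of a turn 0.15, either way. A call with a gripper value outside its range is refused whole. The fingers move at their own pace and stop on an object; "squeeze" is the grip in N (left out, the last holds). Time passes only in rows, so rows that do not move let the fingers close, or fill a call up. It gives the time, the measured TCP pose, the force, the opening and the grip force at its end, in the units of the state.
- get_state(): the state, without advancing time (a new reading comes with each control period).
- get_image(name): name is "side" or "top" or "wrist"; returns a dict with "color" (384x512x3 uint8, blue, green, red), "depth" (384x512 float32, m along the optical axis (not along the pixel's ray), 0 where there is no reading), "intrinsics" (3x3 intrinsics, pixels), "k1" (the pictures are not rectified: a ray, as slopes to the right and down, at radius r is drawn at 1 + k1 r^2 times it, then the intrinsics apply), "R" (3x3) and "t" (3): a world point X has camera coordinates R X + t. Camera axes: x right, y down, z forward; pixel columns grow to the right and rows downward; lengths in m; the calibration is good to about 2 mm. A picture is of the moment at which its call begins.
- sign_off(): hands the job in; it is judged then, once.
Trained networks look in a picture, given as the dict that the camera call returned (one of the last four; its "shot" number tells which), for a name from the list of things; names that differ only in an ending like _2 or _b are one class to them, and where a whole thing is asked for, a point or a joint stands for the part that bears it (a point fixed in the world has none). Each returns a list of dicts, best first, with "conf" (0 to 1); they miss things now and then, are a little off and sometimes report something else, mostly with a low value. They report only what shows in the picture. A call takes as long as a camera call. They do not tell look-alikes from the thing itself.
- recognise(name, picture): "bbox" ([left, top, right, bottom] in pixels, round what is visible of it).
The state is a dict: "clock": time; "joint_positions": joint angles; "qvel": joint speeds; "joint_torque": joint torques, N m; "tcp_pos": TCP position; "tcp_rot": TCP orientation; "ft_force": force on the tool from outside, world axes, zero at the start; "moment": the same for the moment, N m; "grip_width": finger opening in m; "grip_force": force on a finger pad.
Only numpy, scipy, OpenCV 4.12 (cv2) and the standard library are available. Lean on these libraries where they do the work, as an engineer would, in place of code of your own. Each camera call takes 0.05 s, during which the arm holds its last target. There are 200 camera calls.

## Working session

There is one attempt and no reset: what is moved stays moved. The work goes in short steps, Python scripts to look and compute and a tool call to move; the robot and the scene stay as the last step left them, time stands still between calls to the robot, and variables do not carry over. Pictures are saved under pics/ and viewed, at most 10 in all, crops included, and the job is handed in when it is done.

Besides the shell and the picture viewer there is one more tool, called after ">>>" as name(argument=value, ...), one argument or row to a line, values as JSON. jog_arm: Moves the arm, as the interface text tells. Its arguments: {"type":"object","properties":{"deltas":{"type":"array"},"squeeze":{"type":"number"}},"required":["deltas"]}

```bash
mkdir -p pics
cat > h.py <<'E'
import numpy as np, cv2
from station import *
def rays(im,px):
    K=np.array(im["intrinsics"]);p=np.atleast_2d(px).astype(float)
    d=(p-[K[0,2],K[1,2]])/[K[0,0],K[1,1]];u=d.copy()
    for _ in range(20): u=d/(1+im["k1"]*(u**2).sum(1,keepdims=True))
    return np.c_[u,np.ones(len(u))]
def at_z(im,px,z):
    R=np.array(im["R"]);t=np.array(im["t"]);c=-R.T@t
    w=rays(im,px)@R; return c+w*((z-c[2])/w[:,2])[:,None]
def cloud(im):
    h,w=im["depth"].shape;v,u=np.mgrid[:h,:w]
    r=rays(im,np.c_[u.ravel(),v.ravel()]);P=r*im["depth"].reshape(-1,1)
    return ((P-np.array(im["t"]))@np.array(im["R"])).reshape(h,w,3)
E
python3 - <<'E'
from h import *
ims={}
s=get_state();print(s["clock"],s["tcp_pos"],s["tcp_rot"],tcp_to_tips, s["grip_width"])
for n in("top","side"):
    im=get_image(n);cv2.imwrite(f"pics/{n}0.png",im["color"])
    C=cloud(im);np.save(n+".npy",C)
    print(n,-np.array(im["R"]).T@im["t"])
    for k in("module","fence","stop","small_module","bin","screwdriver","jar","back_left","back_right"):
        for d in recognise(k,im)[:5]:
            b=d["bbox"];u,v=int((b[0]+b[2])/2),int((b[1]+b[3])/2)
            print(k,np.round(d["conf"],2),np.round(b),np.round(C[min(v,383),min(u,511)],3))
E
```

```text
0.0 [ 0.14340917 -0.63293981  0.20448356] [-1.30322255e-03  9.93796414e-01  1.11206777e-01 -2.05141531e-04] 0.014 0.08522702148477014
top [ 0.50746348 -0.00516536  1.31357085]
module 0.96 [189. 218. 236. 260.] [0.45  0.159 0.042]
module 0.68 [262. 190. 310. 237.] [ 0.538 -0.081  0.042]
module 0.63 [350. 235. 389. 267.] [ 0.416 -0.373 -0.001]
fence 0.92 [211. 166. 328. 193.] [ 0.655 -0.026  0.007]
stop 0.75 [239. 181. 254. 213.] [0.59  0.051 0.029]
stop 0.59 [298. 118. 309. 155.] [ 0.802 -0.138  0.029]
small_module 0.82 [143. 222. 173. 255.] [0.445 0.342 0.032]
bin 0.69 [348. 237. 390. 268.] [ 0.413 -0.371  0.007]
screwdriver 0.8 [371. 193. 379. 225.] [ 0.559 -0.386  0.023]
screwdriver 0.68 [141. 196. 160. 209.] [0.564 0.365 0.062]
screwdriver 0.44 [239. 183. 252. 215.] [0.586 0.054 0.029]
jar 0.62 [143. 193. 158. 209.] [0.567 0.367 0.057]
back_left 0.72 [189. 215. 239. 260.] [0.454 0.152 0.046]
back_left 0.57 [264. 194. 312. 237.] [ 0.532 -0.087  0.047]
back_right 0.78 [190. 219. 237. 258.] [0.451 0.155 0.047]
back_right 0.57 [265. 193. 310. 240.] [ 0.528 -0.087  0.049]
side [ 0.28515805 -0.75033291  0.61012429]
module 0.8 [212. 197. 279. 249.] [ 0.523 -0.111  0.045]
module 0.77 [162. 165. 220. 201.] [0.436 0.103 0.048]
fence 0.91 [240. 168. 334. 250.] [ 0.652 -0.079  0.031]
fence 0.57 [210. 292. 281. 369.] [ 0.43  -0.364  0.005]
stop 0.97 [328. 195. 366. 224.] [ 0.802 -0.135  0.032]
stop 0.71 [228. 173. 269. 200.] [0.593 0.057 0.032]
small_module 0.66 [164. 140. 190. 162.] [0.443 0.326 0.035]
bin 0.65 [208. 291. 278. 366.] [ 0.426 -0.357  0.004]
screwdriver 0.8 [286. 287. 365. 329.] [ 0.589 -0.385  0.023]
jar 0.61 [208. 128. 218. 148.] [0.571 0.353 0.049]
back_left 0.88 [212. 198. 278. 248.] [ 0.521 -0.109  0.047]
back_left 0.7 [165. 157. 216. 199.] [0.443 0.13  0.047]
back_right 0.74 [211. 197. 279. 247.] [ 0.521 -0.109  0.047]
back_right 0.73 [165. 160. 219. 201.] [0.446 0.119 0.046]
```

Run:
```python
import cv2
a=cv2.imread("pics/top0.png")[100:290,120:410]
cv2.imwrite("pics/c0.png",cv2.resize(a,(798,523),interpolation=2))
```

```text
(no output)
```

View pics/c0.png

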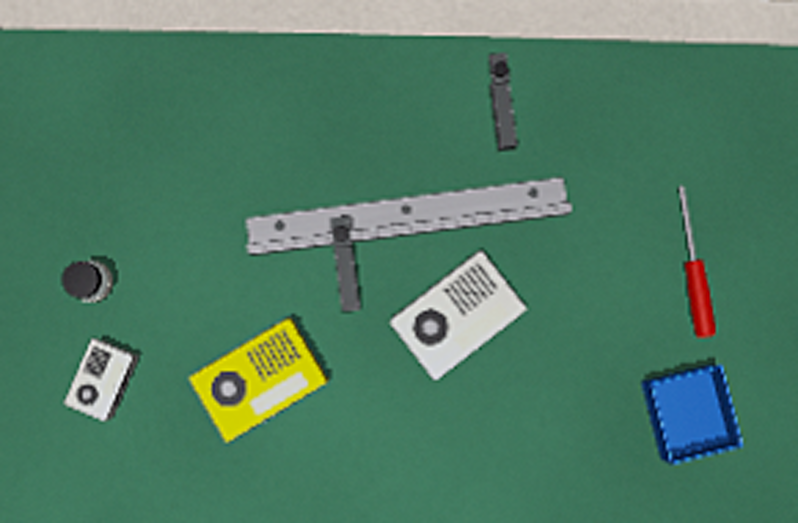

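View pics/side0.png

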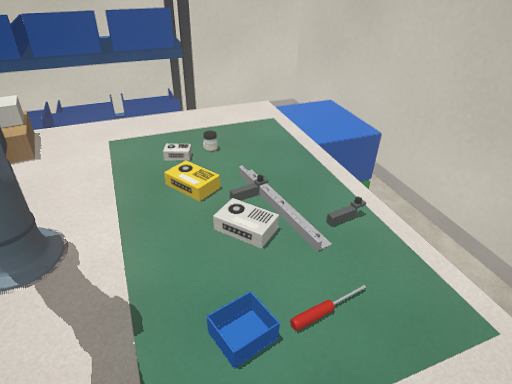

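The crop and the side picture show these candidates, given in full top-image pixels:
- **Module:** the white one at (287,214) is meant. The yellow look-alike at (214,238) is not.
- **Stop:** the bar on the fence at (246,197) is farthest left, so it is meant. The one at (303,136), loose behind the fence, is not.
- **Module facing:** the terminals face the robot and the fan is at the left end.

Next I'll measure the outlines.

```bash
cat >> h.py <<'E'
def pts(C,lo,hi,box):
    P=C.reshape(-1,3);m=(P[:,2]>lo)&(P[:,2]<hi)&(P[:,0]>box[0])&(P[:,0]<box[1])&(P[:,1]>box[2])&(P[:,1]<box[3]);return P[m]
E
python3 - <<'E'
from h import *
im=get_image("top"); col=im["color"]; hsv=cv2.cvtColor(col,cv2.COLOR_BGR2HSV)
for n in("top","side"):
    C=np.load(n+".npy")
    P=pts(C,.04,.055,(.44,.65,-.2,.035))
    r=cv2.minAreaRect(P[:,:2].astype(np.float32));print(n,len(P),np.median(P[:,2]),r,np.round(cv2.boxPoints(r),4).tolist())
# module by colour
m=((hsv[...,1]<70)&(hsv[...,2]>120)).astype(np.uint8);q=np.zeros_like(m);q[185:245,258:316]=m[185:245,258:316]
n_,L,S,_=cv2.connectedComponentsWithStats(q);k=1+np.argmax(S[1:,4]);c=max(cv2.findContours((L==k).astype(np.uint8),0,1)[0],key=len)[:,0]
r=cv2.minAreaRect(at_z(im,c,.045)[:,:2].astype(np.float32));print("col",r,np.round(cv2.boxPoints(r),4).tolist())
# fence: front-edge points with z>.02
for n in("top","side"):
    C=np.load(n+".npy")
    P=pts(C,.022,.036,(.59,.75,-.25,.25));P=P[(P[:,1]<.03)|(P[:,1]>.09)]
    ed=[]
    for y in np.arange(-.21,.2,.01):
        a=P[(abs(P[:,1]-y)<.005)]
        if len(a)>2: ed.append((a[:,0].min(),a[:,0].max(),y,len(a)))
    ed=np.array(ed);print(n,np.round(ed,3)[::3].tolist());print(np.polyfit(ed[:,2],ed[:,0],1),np.polyfit(ed[:,2],ed[:,1],1),P[:,1].min(),P[:,1].max())
    S=pts(C,.022,.036,(.53,.60,.02,.10))
    print(" stop", cv2.minAreaRect(S[:,:2].astype(np.float32)), len(S))
    for x in np.arange(.54,.6,.008):
        a=S[abs(S[:,0]-x)<.004]
        if len(a): print(np.round([x,a[:,1].min(),a[:,1].max()],4))
E
python3 - <<'E'
import cv2
a=cv2.imread("pics/top0.png")[160:250,205:335]
cv2.imwrite("pics/c1.png",cv2.resize(a,(780,540),interpolation=2))
E
```

```text
top 1114 0.04507935602228548 ((0.5339758992195129, -0.08512364327907562), (0.08991257101297379, 0.13967490196228027), 38.87086868286133) [[0.45509999990463257, -0.05900000035762787], [0.5428000092506409, -0.16769999265670776], [0.6128000020980835, -0.11129999905824661], [0.5250999927520752, -0.0024999999441206455]]
side 1357 0.04620560524285259 ((0.5336810946464539, -0.08215992152690887), (0.09264564514160156, 0.1419651359319687), 39.29057693481445) [[0.4528999924659729, -0.05660000070929527], [0.5428000092506409, -0.1664000004529953], [0.6144999861717224, -0.10779999941587448], [0.5246000289916992, 0.002099999925121665]]
col ((0.5339919328689575, -0.08352242410182953), (0.09116975218057632, 0.14165093004703522), 38.937103271484375) [[0.45399999618530273, -0.057100001722574234], [0.5429999828338623, -0.1673000007867813], [0.6140000224113464, -0.10999999940395355], [0.5249000191688538, 0.00019999999494757503]]
top [[0.663, 0.673, -0.21, 12.0], [0.659, 0.67, -0.18, 12.0], [0.655, 0.75, -0.15, 17.0], [0.648, 0.658, -0.12, 10.0], [0.644, 0.654, -0.09, 10.0], [0.639, 0.649, -0.06, 12.0], 
[... 598 characters left out ...]
658, 0.669, -0.18, 18.0], [0.653, 0.749, -0.15, 31.0], [0.592, 0.66, -0.12, 27.0], [0.644, 0.657, -0.09, 17.0], [0.639, 0.653, -0.06, 13.0], [0.635, 0.647, -0.03, 15.0], [0.63, 0.642, 0.0, 15.0], [0.626, 0.637, 0.03, 8.0], [0.614, 0.626, 0.11, 12.0], [0.608, 0.622, 0.14, 11.0], [0.605, 0.615, 0.17, 10.0]]
[-0.12130882  0.62655009] [-0.21487359  0.64791875] -0.22061955690270516 0.17400567833950736
 stop ((0.5687745809555054, 0.052003927528858185), (0.0630478709936142, 0.02542494609951973), 8.143025398254395) 154
[0.54   0.0351 0.0602]
[0.548  0.036  0.0587]
[0.556  0.0376 0.062 ]
[0.564  0.0393 0.0644]
[0.572  0.0398 0.0626]
[0.58   0.0424 0.0603]
[0.588  0.0419 0.0664]
[0.596  0.0436 0.068 ]
```

View pics/c1.png

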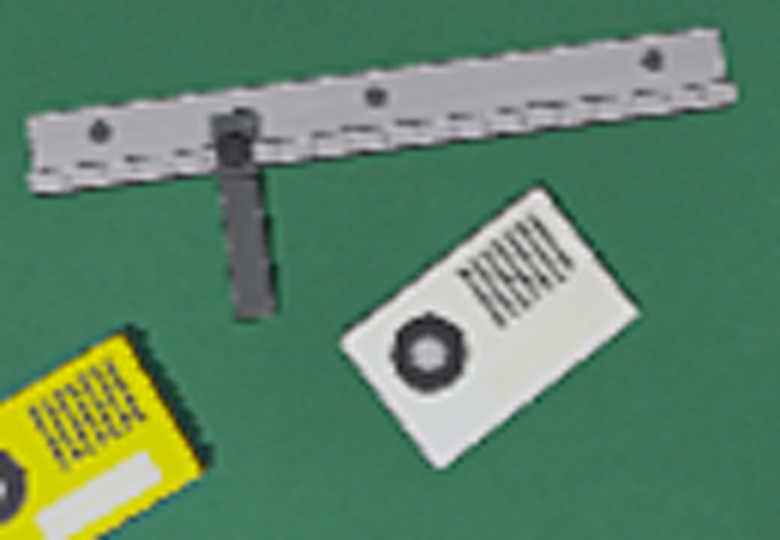

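>>> jog_arm(
  deltas=[
    [[0,0,0],[0,0,0.077],0.41],
    [[0.7,-1,0],[0,0,0],0.41],
    [[0.7,-1,0],[0,0,0],0.41],
    [[0.7,-1,0],[0,0,0],0.41],
    [[0.7,-1,0],[0,0,0],0.41],
    [[0.7,-1,0],[0,0,0],0.41],
    [[0.7,-1,0],[0,0,0],0.41],
    [[0.7,-1,0],[0,0,0],0.41],
    [[0.7,-1,0],[0,0,0],0.41],
    [[0.7,-1,0],[0,0,0],0.41],
  ],
)

```text
clock: 2.05
tcp_pos: [0.2673, -0.3874, 0.2061]
tcp_rot: [0.0, 0.997, 0.073, 0.0]
ft_force: [1.0, -0.2, -0.1]
grip_width: 0.0603
grip_force: 0.0
```

>>> jog_arm(
  deltas=[
    [[0.7,-1,0],[0,0,0],0.41],
    [[0.7,-1,0],[0,0,0],0.41],
    [[0.7,-1,0],[0,0,0],0.41],
    [[0.7,-1,0],[0,0,0],0.41],
    [[0.7,-1,0],[0,0,0],0.41],
    [[0.7,-1,0],[0,0,0],0.41],
    [[0.7,-1,0],[0,0,0],0.41],
    [[0.7,-1,0],[0,0,0],0.41],
    [[0.7,-1,0],[0,0,0],0.41],
    [[0.3,-0.5,0],[0,0,0],0.41],
  ],
)

```text
clock: 3.05
tcp_pos: [0.3969, -0.1267, 0.2064]
tcp_rot: [-0.0, 0.997, 0.075, 0.001]
ft_force: [0.2, -0.8, -0.3]
grip_width: 0.0605
grip_force: 0.0
```

>>> jog_arm(
  deltas=[
    [[0,0,0.5],[0,0,0],0.41],
    [[0,0,1],[0,0,0],0.41],
    [[0,0,1],[0,0,0],0.41],
    [[0,0,1],[0,0,0],0.41],
    [[0,0,1],[0,0,0],0.41],
    [[0,0,1],[0,0,0],0.41],
    [[0,0,0.5],[0,0,0],0.41],
    [[0,0,0],[0,0,0],0.41],
    [[0,0,0],[0,0,0],0.41],
    [[0,0,0],[0,0,0],0.41],
  ],
)

```text
clock: 4.05
tcp_pos: [0.3967, -0.1301, 0.057]
tcp_rot: [0.001, 0.997, 0.073, 0.001]
ft_force: [0.5, 0.1, 0.5]
grip_width: 0.0602
grip_force: 0.0
```

```bash
cat >> h.py <<'E'
A=np.arctan(.1467);FX=np.array([np.cos(A),np.sin(A)]);FY=np.array([-FX[1],FX[0]]);O=np.array([.624,.0465])
def fr(p): p=np.atleast_2d(p)[:,:2]-O;return np.c_[p@FX,p@FY]
def module(im):
    C=cloud(im);P=pts(C,.04,.051,(.44,.68,-.25,.06))
    c,s,a=cv2.minAreaRect(P[:,:2].astype(np.float32))
    if s[0]>s[1]:a-=90
    print("centre rel stop origin (goal -.045,-.07)",np.round(fr(c),4),"size",np.round(s,4),"yaw rel fence",round(a-np.degrees(A),2))
E
python3 - <<'E'
from h import *
im=get_image("top");module(im);s=get_state();print(s["tcp_pos"],"tcp rel",fr(s["tcp_pos"]))
w=get_image("side");cv2.imwrite("pics/s1.png",cv2.resize(w["color"][120:280,120:360],(800,533)))
E
```

```text
centre rel stop origin (goal -.045,-.07) [[-0.0513 -0.0836]] size [0.2218 0.1399] yaw rel fence -59.33
[ 0.39679218 -0.13004565  0.05706215] tcp rel [[-0.25042671 -0.14169765]]
```

View pics/s1.png

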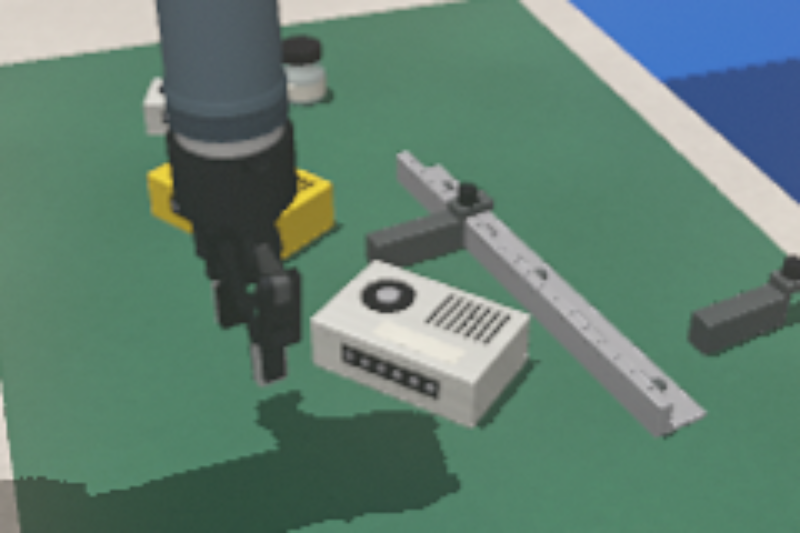

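>>> jog_arm(
  deltas=[
    [[0,-0.55,0.7],[0,0,0],0.41],
    [[0,-0.5,0.7],[0,0,0],0.41],
    [[0.4,0,0],[0,0,0],0.41],
    [[0.5,0,0],[0,0,0],0.41],
    [[0.5,0,0],[0,0,0],0.41],
    [[0.5,0,0],[0,0,0],0.41],
    [[0.4,0,0],[0,0,0],0.41],
    [[0.3,0,0],[0,0,0],0.41],
    [[0.3,0,0],[0,0,0],0.41],
    [[0.3,0,0],[0,0,0],0.41],
  ],
)

```text
clock: 5.15
tcp_pos: [0.4711, -0.0919, 0.0208]
tcp_rot: [-0.0, 0.997, 0.073, -0.0]
ft_force: [-0.5, -0.6, -1.2]
grip_width: 0.0602
grip_force: 0.0
```

```bash
cat >> h.py <<'E'
def module(im):
    C=cloud(im);f=fr(C.reshape(-1,3)).reshape(C.shape[:2]+(2,));hsv=cv2.cvtColor(im["color"],cv2.COLOR_BGR2HSV)
    m=(C[...,2]>.038)&(C[...,2]<.052)&(f[...,0]<.006)&(f[...,0]>-.2)&(f[...,1]<.006)&(f[...,1]>-.25)&(hsv[...,2]>110)&(hsv[...,1]<80)
    n,L,S,_=cv2.connectedComponentsWithStats(m.astype(np.uint8));m=L==1+np.argmax(S[1:,4])
    c,s,a=cv2.minAreaRect(f[m].astype(np.float32))
    if s[0]>s[1]:a-=90
    print("centre (goal -.045,-.07)",np.round(c,4),"size",np.round(s,4),"yaw",round(a,2),"max u,v",f[m].max(0).round(4))
def look():
    for n in("top","side"): module(get_image(n))
    s=get_state();print("tcp rel",fr(s["tcp_pos"]).round(4),s["tcp_pos"][2],"F",np.round(s["ft_force"],1),s["clock"])
E
python3 -c "from h import *;look()"
```

```text
centre (goal -.045,-.07) [-0.1076 -0.117 ] size [0.0887 0.1399] yaw 30.44 max u,v [-0.038  -0.0358]
centre (goal -.045,-.07) [-0.0997 -0.1278] size [0.0931 0.1102] yaw 31.35 max u,v [-0.0332 -0.0573]
tcp rel [[-0.1703 -0.1145]] 0.021070910112260387 F [-0.6  0.1  0.2] 5.25
```

Run:
```python
from h import *
w=get_image("side")["color"][140:260,150:330];t=get_image("wrist")["color"]
cv2.imwrite("pics/s2.png",np.hstack([cv2.resize(w,(420,280)),cv2.resize(t,(373,280))]))
```

```text
(no output)
```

View pics/s2.png

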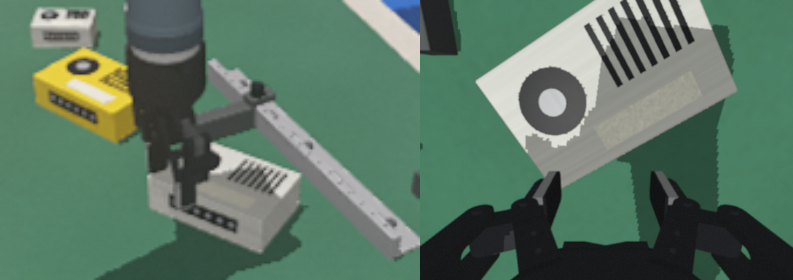

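The side and wrist views show the left finger just short of the module's front-left corner (wrist crop about (548,180)). Nothing has moved yet. I'll shift 8 mm right and push on.

>>> jog_arm(
  deltas=[
    [[0,0.15,0],[0,0,0],0.41],
    [[0,0.15,0],[0,0,0],0.41],
    [[0.2,0,0],[0,0,0],0.41],
    [[0.2,0,0],[0,0,0],0.41],
    [[0.2,0,0],[0,0,0],0.41],
    [[0.2,0,0],[0,0,0],0.41],
    [[0.2,0,0],[0,0,0],0.41],
    [[0.2,0,0],[0,0,0],0.41],
    [[0.2,0,0],[0,0,0],0.41],
    [[0.2,0,0],[0,0,0],0.41],
  ],
)

```text
clock: 6.35
tcp_pos: [0.5119, -0.0934, 0.0209]
tcp_rot: [-0.0, 0.997, 0.073, -0.0]
ft_force: [0.2, 0.5, -1.1]
grip_width: 0.0602
grip_force: 0.0
```

```bash
python3 -c "from h import *;look()"
```

```text
centre (goal -.045,-.07) [-0.0921 -0.107 ] size [0.0531 0.1385] yaw 29.67 max u,v [-0.0377 -0.0358]
centre (goal -.045,-.07) [-0.1078 -0.1143] size [0.0919 0.1416] yaw 30.41 max u,v [-0.0342 -0.0466]
tcp rel [[-0.1305 -0.122 ]] 0.021083234854205657 F [-0.7 -0.3  0.6] 6.45
```

Run:
```python
from h import *
im=get_image("side");w=im["color"][140:260,150:330];t=get_image("wrist")["color"]
cv2.imwrite("pics/s3.png",np.hstack([cv2.resize(w,(420,280)),cv2.resize(t,(373,280))]))
s=get_state();print(s["tcp_pos"],s["joint_positions"])
for n in("side","top"):
    i=get_image(n);R,T,K=map(np.array,(i["R"],i["t"],i["intrinsics"]))
    for p in (s["tcp_pos"],[.4545,-.058,.045]):
        c=R@np.array(p)+T;c=c[:2]/c[2];c=c*(1+i["k1"]*(c@c));print(n,K[:2,:2]@c+K[:2,2])
```

```text
[ 0.51146864 -0.09344071  0.02081984] [ 0.46678381  0.43008633 -0.4206104   2.02098149  0.2550185   0.74071328
 -1.53436581]
side [238.3617594  227.15810595]
side [211.99906364 216.10664905]
top [288.31051951 221.21313856]
top [277.75618028 238.2608558 ]
```

View pics/s3.png

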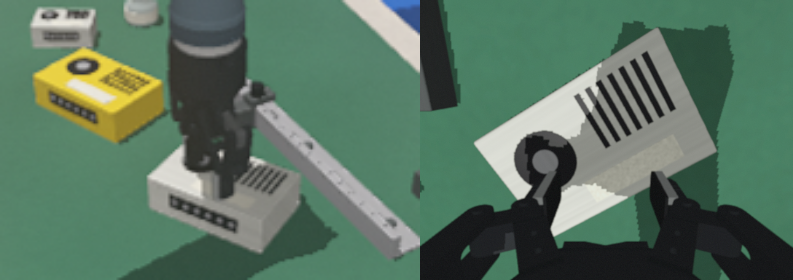

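The fingers are above the box top (side crop at (210,185)), passing over it. So the reported TCP height disagrees with the cameras. I'll measure the fingertips from depth.

Run:
```python
from h import *
s=get_state();p=np.array(s["tcp_pos"]);print(p)
for n in("side","top","wrist"):
    im=get_image(n);C=cloud(im);g=im["color"].max(2)
    if n=="wrist": print(im["intrinsics"][0],"cam",-np.array(im["R"]).T@im["t"])
    d=C-p;f=d[...,:2]@np.c_[FX,FY]
    m=(abs(f[...,0])<.035)&(abs(f[...,1])<.08)&(C[...,2]>.0465)&(C[...,2]<.13)
    Q=np.c_[f[m],C[m][:,2]]
    print(n,len(Q))
    for z in np.arange(.045,.13,.01):
        a=Q[(Q[:,2]>z)&(Q[:,2]<z+.01)]
        if len(a): print(round(z,3),len(a),a.min(0).round(3),a.max(0).round(3))
im=get_image("wrist");C=cloud(im)
for u,v in ((60,40),(270,300),(180,220),(320,225)): 
    print(u,v,C[v,u].round(3))
```

```text
[ 0.51112077 -0.09353589  0.02076542]
side 736
0.045 234 [-0.034 -0.068  0.047] [0.035 0.074 0.055]
0.055 50 [-0.011 -0.043  0.055] [0.011 0.035 0.065]
0.065 56 [-0.011 -0.044  0.065] [0.01  0.034 0.075]
0.075 61 [-0.011 -0.043  0.075] [0.008 0.034 0.085]
0.085 35 [-0.011 -0.044  0.085] [0.008 0.037 0.095]
0.095 65 [-0.014 -0.061  0.095] [0.013 0.056 0.105]
0.105 83 [-0.015 -0.064  0.105] [0.012 0.065 0.115]
0.115 98 [-0.017 -0.063  0.115] [0.012 0.065 0.125]
0.125 54 [-0.017 -0.065  0.125] [0.012 0.063 0.13 ]
top 65
0.045 57 [-0.031  0.029  0.047] [0.035 0.079 0.052]
0.085 1 [0.012 0.037 0.095] [0.012 0.037 0.095]
0.095 5 [-0.007  0.039  0.097] [0.009 0.046 0.105]
0.105 2 [-0.01   0.038  0.107] [0.009 0.04  0.107]
[304.67568521   0.         254.26282736] cam [ 0.57744987 -0.08273105  0.18758184]
wrist 33040
0.045 211 [-0.011 -0.036  0.047] [0.019 0.062 0.055]
0.055 842 [-0.012 -0.043  0.055] [0.011 0.045 0.065]
0.065 1122 [-0.012 -0.043  0.065] [0.011 0.045 0.075]
0.075 1245 [-0.012 -0.043  0.075] [0.011 0.045 0.085]
0.085 1286 [-0.008 -0.052  0.085] [0.013 0.054 0.095]
0.095 5903 [-0.013 -0.062  0.095] [0.013 0.064 0.105]
0.105 7306 [-0.014 -0.063  0.105] [0.017 0.065 0.115]
0.115 9204 [-0.011 -0.065  0.115] [0.017 0.067 0.125]
0.125 5921 [-0.    -0.061  0.125] [0.018 0.063 0.13 ]
60 40 [0.598 0.029 0.   ]
270 300 [ 0.45  -0.113 -0.   ]
180 220 [ 0.52  -0.054  0.045]
320 225 [ 0.527 -0.124  0.044]
```

>>> jog_arm(
  deltas=[
    [[-0.2,0,-0.3],[0,0,0],0.41],
    [[-0.6,0,-0.1],[0,0,0],0.41],
    [[-0.6,0,0],[0,0,0],0.41],
    [[-0.6,0,0],[0,0,0],0.41],
    [[-0.6,0,0],[0,0,0],0.41],
    [[-0.6,0,0.2],[0,0,0],0.41],
    [[-0.6,0,0.2],[0,0,0],0.41],
    [[0,0,0],[0,0,0],0.41],
    [[0,0,0],[0,0,0],0.41],
    [[0,0,0],[0,0,0],0.41],
  ],
)

```text
clock: 7.85
tcp_pos: [0.4192, -0.1073, 0.0216]
tcp_rot: [0.0, 0.997, 0.073, 0.001]
ft_force: [-0.0, -0.2, -0.1]
grip_width: 0.0602
grip_force: 0.0
```

```bash
cat >> h.py <<'E'
def tips():
    s=get_state();p=np.array(s["tcp_pos"])
    for n in("side","wrist"):
        im=get_image(n);C=cloud(im);f=(C-p)[...,:2]@np.c_[FX,FY]
        m=(abs(f[...,0])<.02)&(abs(f[...,1])<.055)&(C[...,2]>.006)&(C[...,2]<.1)&(im["color"].min(2)>-1)
        z=C[m][:,2];h,e=np.histogram(z,np.arange(.004,.1,.004));print(n,dict(zip(e.round(3),h)))
    print(p,fr(p),np.round(s["ft_force"],1),s["clock"])
E
python3 -c "from h import *;tips()"
```

```text
side {np.float64(0.004): np.int64(0), np.float64(0.008): np.int64(0), np.float64(0.012): np.int64(0), np.float64(0.016): np.int64(0), np.float64(0.02): np.int64(0), np.float64(0.024): np.int64(0), np.float64(0.028): np.int64(0), np.float64(0.032): np.int64(0), np.float64(0.036): np.int64(0), np.float64(0.04): np.int64(0), np.float64(0.044): np.int64(0), np.float64(0.048): np.int64(0), np.float64(0.052): np.int64(13), np.float64(0.056): np.int64(14), np.float64(0.06): np.int64(21), np.float64(0.064): np.int64(26), np.float64(0.068): np.int64(20), np.float64(0.072): np.int64(19), np.float64(0.076): np.int64(25), np.float64(0.08): np.int64(21), np.float64(0.084): np.int64(16), np.float64(0.088): np.int64(12), np.float64(0.092): np.int64(8)}
wrist {np.float64(0.004): np.int64(0), np.float64(0.008): np.int64(0), np.float64(0.012): np.int64(0), np.float64(0.016): np.int64(0), np.float64(0.02): np.int64(0), np.float64(0.024): np.int64(0), np.float64(0.028): np.int64(0), np.float64(0.032): np.int64(0), np.float64(0.036): np.int64(0), np.float64(0.04): np.int64(0), np.float64(0.044): np.int64(0), np.float64(0.048): np.int64(35), np.float64(0.052): np.int64(180), np.float64(0.056): np.int64(299), np.float64(0.06): np.int64(371), np.float64(0.064): np.int64(394), np.float64(0.068): np.int64(445), np.float64(0.072): np.int64(465), np.float64(0.076): np.int64(528), np.float64(0.08): np.int64(499), np.float64(0.084): np.int64(488), np.float64(0.088): np.int64(531), np.float64(0.092): np.int64(509)}
[ 0.41916547 -0.10725737  0.02162581] [[-0.22498271 -0.12239809]] [-0.  -0.2 -0.1] 7.85
```

>>> jog_arm(
  deltas=[
    [[0,0,0.4],[0,0,0],0.41],
    [[0,0,0.4],[0,0,0],0.41],
    [[0,0,0.3],[0,0,0],0.41],
    [[0,0,0.2],[0,0,0],0.41],
    [[0,0,0.1],[0,0,0],0.41],
    [[0,0,0],[0,0,0],0.41],
    [[0,0,0],[0,0,0],0.41],
    [[0,0,0],[0,0,0],0.41],
    [[0,0,0],[0,0,0],0.41],
    [[0,0,0],[0,0,0],0.41],
  ],
)

```text
clock: 8.95
tcp_pos: [0.4178, -0.1074, -0.0139]
tcp_rot: [0.0, 0.997, 0.073, 0.0]
ft_force: [0.4, 0.1, -0.0]
grip_width: 0.0606
grip_force: 0.0
```

```bash
python3 -c "from h import *;tips();look()" | sed 's/np.float64(\([0-9.]*\)): np.int64(\([0-9]*\))/\1:\2/g'
```

```text
side {0.004:0, 0.008:0, 0.012:0, 0.016:9, 0.02:13, 0.024:17, 0.028:20, 0.032:17, 0.036:24, 0.04:21, 0.044:18, 0.048:11, 0.052:9, 0.056:9, 0.06:10, 0.064:12, 0.068:13, 0.072:18, 0.076:11, 0.08:17, 0.084:26, 0.088:15, 0.092:18}
wrist {0.004:0, 0.008:0, 0.012:20, 0.016:163, 0.02:282, 0.024:362, 0.028:385, 0.032:461, 0.036:448, 0.04:535, 0.044:495, 0.048:471, 0.052:581, 0.056:433, 0.06:1033, 0.064:1706, 0.068:4387, 0.072:1556, 0.076:1304, 0.08:1905, 0.084:3120, 0.088:4028, 0.092:4002}
[ 0.41775618 -0.10740769 -0.01385412] [[-0.2263989  -0.12234227]] [ 0.4  0.1 -0. ] 8.95
centre (goal -.045,-.07) [-0.1079 -0.1173] size [0.0896 0.1402] yaw 30.68 max u,v [-0.0378 -0.0358]
centre (goal -.045,-.07) [-0.1069 -0.1141] size [0.0948 0.1409] yaw 30.46 max u,v [-0.0323 -0.0344]
tcp rel [[-0.2266 -0.1222]] -0.014031522282335847 F [-0.8  0.8  0.4] 9.15
```

The true tip height is now about 15 mm, so the reading is about 36 mm low. Pushing now.

>>> jog_arm(
  deltas=[
    [[0.4,0,0],[0,0,0],0.41],
    [[0.4,0,0],[0,0,0],0.41],
    [[0.4,0,0],[0,0,0],0.41],
    [[0.25,0,0],[0,0,0],0.41],
    [[0.25,0,0],[0,0,0],0.41],
    [[0.25,0,0],[0,0,0],0.41],
    [[0.25,0,0],[0,0,0],0.41],
    [[0.25,0,0],[0,0,0],0.41],
    [[0.25,0,0],[0,0,0],0.41],
    [[0.25,0,0],[0,0,0],0.41],
  ],
)

```text
clock: 10.15
tcp_pos: [0.4907, -0.0963, -0.0142]
tcp_rot: [-0.0, 0.997, 0.073, -0.0]
ft_force: [-3.1, 0.9, 0.0]
grip_width: 0.06
grip_force: 1.2
```

```bash
python3 -c "from h import *;look()"
```

```text
centre (goal -.045,-.07) [-0.0828 -0.12  ] size [0.088  0.1399] yaw 18.24 max u,v [-0.0197 -0.0412]
centre (goal -.045,-.07) [-0.0818 -0.1178] size [0.0932 0.1429] yaw 18.08 max u,v [-0.0188 -0.0391]
tcp rel [[-0.1506 -0.1222]] -0.013719704179453306 F [-0.8 -0.6  0.4] 10.25
```

>>> jog_arm(
  deltas=[
    [[0.18,0,0],[0,0,0],0.41],
    [[0.18,0,0],[0,0,0],0.41],
    [[0.18,0,0],[0,0,0],0.41],
    [[0.18,0,0],[0,0,0],0.41],
    [[0.18,0,0],[0,0,0],0.41],
    [[0.18,0,0],[0,0,0],0.41],
    [[0.18,0,0],[0,0,0],0.41],
    [[0.18,0,0],[0,0,0],0.41],
    [[0.14,0,0],[0,0,0],0.41],
    [[0.1,0,0],[0,0,0],0.41],
  ],
)

```text
clock: 11.25
tcp_pos: [0.5326, -0.0903, -0.014]
tcp_rot: [-0.0, 0.997, 0.073, 0.0]
ft_force: [-3.1, 0.9, -0.0]
grip_width: 0.0599
grip_force: 1.3
```

```bash
python3 -c "from h import *;look()"
```

```text
centre (goal -.045,-.07) [-0.0498 -0.1308] size [0.0872 0.1397] yaw 5.43 max u,v [-0.001  -0.0593]
centre (goal -.045,-.07) [-0.0495 -0.1281] size [0.0913 0.1422] yaw 4.81 max u,v [ 0.001  -0.0551]
tcp rel [[-0.1099 -0.1222]] -0.01393196181840868 F [-1.7  0.1 -0.1] 11.35
```

>>> jog_arm(
  deltas=[
    [[0.1,0,0],[0,0,0],0.41],
    [[0.08,0,0],[0,0,0],0.41],
    [[0.06,0,0],[0,0,0],0.41],
    [[0.06,0,0],[0,0,0],0.41],
    [[0.05,0,0],[0,0,0],0.41],
    [[0.03,0,0],[0,0,0],0.41],
    [[0,0,0],[0,0,0],0.41],
    [[0,0,0],[0,0,0],0.41],
    [[0,0,0],[0,0,0],0.41],
    [[0,0,0],[0,0,0],0.41],
  ],
)

```text
clock: 12.35
tcp_pos: [0.5419, -0.0895, -0.014]
tcp_rot: [0.0, 0.997, 0.073, 0.0]
ft_force: [-2.1, 1.4, 0.7]
grip_width: 0.0602
grip_force: 0.9
```

```bash
python3 -c "from h import *;look()"
```

```text
centre (goal -.045,-.07) [-0.0443 -0.1335] size [0.0879 0.1391] yaw 0.61 max u,v [ 0.0004 -0.0638]
centre (goal -.045,-.07) [-0.0445 -0.1313] size [0.091  0.1428] yaw 0.11 max u,v [ 0.001  -0.0598]
tcp rel [[-0.101  -0.1226]] -0.014025702636683929 F [-1.7  0.9 -0.6] 12.45
```

>>> jog_arm(
  deltas=[
    [[-0.6,0,-0.2],[0,0,0],0.41],
    [[-0.6,0.3,-0.2],[0,0,0],-1],
    [[0,1,0],[0,0,0],-1],
    [[0,1,0],[0,0,0],-1],
    [[0,1,0],[0,0,0],-1],
    [[0,1,0],[0,0,0],-1],
    [[0.5,0.3,0],[0,0,0],-1],
    [[1,0,0],[0,0,0],-1],
    [[1,0,0],[0,0,0],-1],
    [[0.9,0,0],[0,0,0],-1],
  ],
  squeeze=20,
)

```text
clock: 13.45
tcp_pos: [0.6144, -0.1971, -0.0031]
tcp_rot: [0.001, 0.997, 0.072, 0.002]
ft_force: [0.9, 0.2, -0.4]
grip_width: -0.0003
grip_force: 0.0
```

>>> jog_arm(
  deltas=[
    [[0,0,0],[0,0,0],-1],
    [[0,0,0],[0,0,0],-1],
    [[0,0,0],[0,0,0],-1],
    [[0,0,0],[0,0,0],-1],
    [[0,0,0],[0,0,0],-1],
    [[0,0,0],[0,0,0],-1],
    [[0,0,0],[0,0,0],-1],
    [[0,0,0],[0,0,0],-1],
    [[0,0,0],[0,0,0],-1],
    [[0,0,0],[0,0,0],-1],
  ],
)

```text
clock: 14.45
tcp_pos: [0.6126, -0.1948, -0.0041]
tcp_rot: [-0.0, 0.997, 0.073, 0.0]
ft_force: [0.5, 0.1, 0.0]
grip_width: -0.0001
grip_force: 0.0
```

```bash
python3 -c "from h import *;tips();look()" | sed 's/np.float64(\([0-9.]*\)): np.int64(\([0-9]*\))/\1:\2/g'
```

```text
side {0.004:8, 0.008:12, 0.012:11, 0.016:11, 0.02:15, 0.024:15, 0.028:23, 0.032:29, 0.036:21, 0.04:25, 0.044:73, 0.048:17, 0.052:14, 0.056:5, 0.06:10, 0.064:10, 0.068:23, 0.072:40, 0.076:37, 0.08:19, 0.084:36, 0.088:41, 0.092:40}
wrist {0.004:64, 0.008:111, 0.012:121, 0.016:127, 0.02:124, 0.024:232, 0.028:305, 0.032:339, 0.036:349, 0.04:1792, 0.044:1332, 0.048:230, 0.052:155, 0.056:575, 0.06:313, 0.064:1105, 0.068:1373, 0.072:2230, 0.076:3117, 0.08:1682, 0.084:2052, 0.088:3390, 0.092:4521}
[ 0.61259918 -0.19479506 -0.00412165] [[-0.04630322 -0.237085  ]] [0.5 0.1 0. ] 14.45
centre (goal -.045,-.07) [-0.0451 -0.134 ] size [0.0902 0.14  ] yaw 0.48 max u,v [ 0.0001 -0.0638]
centre (goal -.045,-.07) [-0.0446 -0.1316] size [0.0918 0.1419] yaw 0.31 max u,v [ 0.001  -0.0605]
tcp rel [[-0.0463 -0.2371]] -0.0041388589672282095 F [-1.   1.2  0.3] 14.65
```

>>> jog_arm(
  deltas=[
    [[0,-0.2,-0.2],[0,0,0],-1],
    [[0,-0.35,0],[0,0,0],-1],
    [[0,-0.3,0],[0,0,0],-1],
    [[0,-0.3,0],[0,0,0],-1],
    [[0,-0.3,0],[0,0,0],-1],
    [[0,-0.3,0],[0,0,0],-1],
    [[0,-0.3,0],[0,0,0],-1],
    [[0,-0.3,0],[0,0,0],-1],
    [[0,-0.2,0],[0,0,0],-1],
    [[0,-0.1,0],[0,0,0],-1],
  ],
)

```text
clock: 15.65
tcp_pos: [0.6032, -0.1291, 0.0013]
tcp_rot: [0.0, 0.997, 0.073, 0.0]
ft_force: [0.4, -5.7, 4.0]
grip_width: -0.0
grip_force: 2.8
```

```bash
python3 -c "from h import *;look()"
```

```text
centre (goal -.045,-.07) [-0.0455 -0.088 ] size [0.0901 0.1383] yaw 0.31 max u,v [-0.0002 -0.0189]
centre (goal -.045,-.07) [-0.0668 -0.0773] size [0.1609 0.0808] yaw -19.47 max u,v [-0.0045 -0.0135]
tcp rel [[-0.0461 -0.1705]] 0.0011732239828471797 F [ 0.5 -4.2  3. ] 15.75
```

>>> jog_arm(
  deltas=[
    [[0,-0.15,0],[0,0,0],-1],
    [[0,-0.15,0],[0,0,0],-1],
    [[0,-0.12,0],[0,0,0],-1],
    [[0,-0.1,0],[0,0,0],-1],
    [[0,-0.06,0],[0,0,0],-1],
    [[0,-0.04,0],[0,0,0],-1],
    [[0,-0.04,0],[0,0,0],-1],
    [[0,-0.02,0],[0,0,0],-1],
    [[0,0,0],[0,0,0],-1],
    [[0,0,0],[0,0,0],-1],
  ],
)

```text
clock: 16.75
tcp_pos: [0.6007, -0.1132, 0.0011]
tcp_rot: [0.0, 0.997, 0.072, 0.0]
ft_force: [1.5, -4.6, 4.5]
grip_width: 0.0
grip_force: 2.5
```

```bash
python3 -c "from h import *;look()"
```

```text
centre (goal -.045,-.07) [-0.0454 -0.0705] size [0.0902 0.1355] yaw 0.39 max u,v [-0.0003 -0.0027]
centre (goal -.045,-.07) [-0.067  -0.0633] size [0.1657 0.0801] yaw -18.36 max u,v [-0.003   0.0028]
tcp rel [[-0.0462 -0.1546]] 0.0010696501581619056 F [-0.2 -4.6  3.7] 16.85
```

>>> jog_arm(
  deltas=[
    [[0,-0.03,0],[0,0,0],-1],
    [[0,-0.03,0],[0,0,0],-1],
    [[0,-0.02,0],[0,0,0],-1],
    [[0,0,0],[0,0,0],-1],
    [[0,0,0],[0,0,0],-1],
    [[0,0,0],[0,0,0],-1],
    [[0,0,0],[0,0,0],-1],
    [[0,0,0],[0,0,0],-1],
    [[0,0,0],[0,0,0],-1],
    [[0,0,0],[0,0,0],-1],
  ],
)

```text
clock: 17.85
tcp_pos: [0.6004, -0.1113, 0.0011]
tcp_rot: [0.0, 0.997, 0.072, 0.0]
ft_force: [1.1, -4.4, 3.9]
grip_width: 0.0001
grip_force: 2.6
```

>>> jog_arm(
  deltas=[
    [[0,-0.04,0],[0,0,0],-1],
    [[0,-0.04,0],[0,0,0],-1],
    [[0,-0.02,0],[0,0,0],-1],
    [[0,0,0],[0,0,0],-1],
    [[0,0,0],[0,0,0],-1],
    [[0,0,0],[0,0,0],-1],
    [[0,0,0],[0,0,0],-1],
    [[0,0,0],[0,0,0],-1],
    [[0,0,0],[0,0,0],-1],
    [[0,0,0],[0,0,0],-1],
  ],
)

```text
clock: 18.85
tcp_pos: [0.6003, -0.1104, 0.0011]
tcp_rot: [0.001, 0.997, 0.072, 0.0]
ft_force: [1.0, -6.3, 3.3]
grip_width: 0.0003
grip_force: 3.5
```

Run:
```python
from h import *
look()
w=get_image("wrist")["color"];t=get_image("top")["color"][165:235,215:320]
cv2.imwrite("pics/s4.png",np.hstack([cv2.resize(w,(400,300)),cv2.resize(t,(400,300))]))
```

```text
centre (goal -.045,-.07) [-0.0422 -0.0659] size [0.0963 0.1352] yaw 0.49 max u,v [0.0053 0.002 ]
centre (goal -.045,-.07) [-0.0487 -0.0719] size [0.1493 0.0848] yaw -0.83 max u,v [-0.0052  0.0034]
tcp rel [[-0.0462 -0.1518]] 0.001145628574946253 F [ 1.8 -7.5  3.5] 18.95
```

View pics/s4.png

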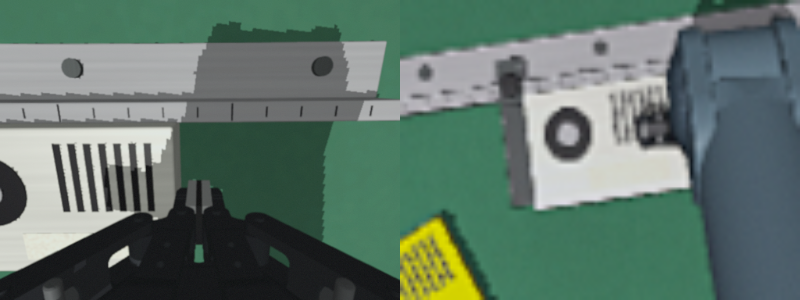

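The views show the left end at the stop (right panel, x about 530) and the back along the fence (left panel, row 125). Force along the stop direction is rising. One firmer press to confirm contact.

>>> jog_arm(
  deltas=[
    [[0,-0.05,0],[0,0,0],-1],
    [[0,-0.05,0],[0,0,0],-1],
    [[0,-0.05,0],[0,0,0],-1],
    [[0,0,0],[0,0,0],-1],
    [[0,0,0],[0,0,0],-1],
    [[0,0,0],[0,0,0],-1],
    [[0,0,0],[0,0,0],-1],
    [[0,0,0],[0,0,0],-1],
    [[0,0,0],[0,0,0],-1],
    [[0,0,0],[0,0,0],-1],
  ],
)

```text
clock: 20.05
tcp_pos: [0.6003, -0.1105, 0.0012]
tcp_rot: [0.003, 0.997, 0.071, 0.001]
ft_force: [2.6, -10.7, 2.9]
grip_width: 0.0001
grip_force: 5.5
```

>>> jog_arm(
  deltas=[
    [[0,0.5,0],[0,0,0],-1],
    [[0,0.5,0],[0,0,0],-1],
    [[-1,0,0],[0,0,0],-1],
    [[-1,0,0],[0,0,0],-1],
    [[-1,0,0],[0,0,0],-1],
    [[-0.8,0,0],[0,0,0],0.41],
    [[0,-1,0],[0,0,0],0.41],
    [[0,-1,0],[0,0,0],0.41],
    [[0,-1,0],[0,0,0],0.41],
    [[0,-0.9,0],[0,0,0],0.41],
  ],
)

```text
clock: 21.05
tcp_pos: [0.4933, -0.0432, 0.0002]
tcp_rot: [-0.001, 0.997, 0.074, -0.001]
ft_force: [0.2, 1.2, 0.5]
grip_width: 0.0603
grip_force: 0.0
```

```bash
python3 -c "from h import *;look()"
```

```text
centre (goal -.045,-.07) [-0.0422 -0.069 ] size [0.0959 0.1415] yaw 0.41 max u,v [0.0053 0.002 ]
centre (goal -.045,-.07) [-0.0443 -0.0665] size [0.1454 0.0933] yaw -1.98 max u,v [0.0048 0.0045]
tcp rel [[-0.1422 -0.0668]] 0.0002756187230167073 F [-0.4  1.   0.7] 21.15
```

>>> jog_arm(
  deltas=[
    [[0.4,0,0.15],[0,0,0],0.41],
    [[0.4,0,0],[0,0,0],0.41],
    [[0.4,0,0],[0,0,0],0.41],
    [[0.2,0,0],[0,0,0],0.41],
    [[0.1,0,0],[0,0,0],0.41],
    [[0.1,0,0],[0,0,0],0.41],
    [[0.05,0,0],[0,0,0],0.41],
    [[0.05,0,0],[0,0,0],0.41],
    [[0,0,0],[0,0,0],0.41],
    [[0,0,0],[0,0,0],0.41],
  ],
)

```text
clock: 22.15
tcp_pos: [0.5349, -0.0407, -0.0033]
tcp_rot: [0.0, 0.997, 0.073, -0.002]
ft_force: [-4.9, -0.5, 1.6]
grip_width: 0.0604
grip_force: 2.4
```

>>> jog_arm(
  deltas=[
    [[0.05,0,0],[0,0,0],0.41],
    [[0.05,0,0],[0,0,0],0.41],
    [[0.05,0,0],[0,0,0],0.41],
    [[0.05,0,0],[0,0,0],0.41],
    [[0,0,0],[0,0,0],0.41],
    [[0,0,0],[0,0,0],0.41],
    [[0,0,0],[0,0,0],0.41],
    [[0,0,0],[0,0,0],0.41],
    [[0,0,0],[0,0,0],0.41],
    [[0,0,0],[0,0,0],0.41],
  ],
)

```text
clock: 23.15
tcp_pos: [0.5344, -0.0403, -0.0044]
tcp_rot: [0.001, 0.997, 0.073, -0.007]
ft_force: [-12.1, -1.7, 8.2]
grip_width: 0.0607
grip_force: 6.1
```

Flush and stalled. Now I'll retreat and check.

>>> jog_arm(
  deltas=[
    [[-0.3,0,0],[0,0,0],0.41],
    [[-0.6,0,0],[0,0,0],0.41],
    [[-0.8,0,0],[0,0,0],0.41],
    [[-0.8,0.3,-0.3],[0,0,0],0.41],
    [[0,1,-1],[0,0,0],0.41],
    [[0,1,-1],[0,0,0],0.41],
    [[0,1,-1],[0,0,0],0.41],
    [[0,1,-1],[0,0,0],0.41],
    [[0,1,-1],[0,0,0],0.41],
    [[0,1,-1],[0,0,0],0.41],
  ],
)

```text
clock: 24.15
tcp_pos: [0.5047, -0.2057, 0.1566]
tcp_rot: [0.001, 0.997, 0.073, 0.002]
ft_force: [0.9, -0.1, -0.1]
grip_width: 0.0602
grip_force: 0.0
```

>>> jog_arm(
  deltas=[
    [[0,1,0],[0,0,0],0.41],
    [[0,1,0],[0,0,0],0.41],
    [[0,1,0],[0,0,0],0.41],
    [[0,1,0],[0,0,0],0.41],
    [[0,1,0],[0,0,0],0.41],
    [[0,0,0],[0,0,0],0.41],
    [[0,0,0],[0,0,0],0.41],
    [[0,0,0],[0,0,0],0.41],
    [[0,0,0],[0,0,0],0.41],
    [[0,0,0],[0,0,0],0.41],
  ],
)

```text
clock: 25.15
tcp_pos: [0.5214, -0.3268, 0.1548]
tcp_rot: [-0.0, 0.997, 0.074, 0.0]
ft_force: [0.2, -0.2, -0.0]
grip_width: 0.0603
grip_force: 0.0
```

Run:
```python
from h import *
look()
w=get_image("side")["color"][130:260,140:320];t=get_image("top")["color"][155:255,200:340]
cv2.imwrite("pics/s5.png",np.hstack([cv2.resize(w,(400,290)),cv2.resize(t,(400,290))]))
```

```text
centre (goal -.045,-.07) [-0.0455 -0.0691] size [0.0901 0.1417] yaw 0.31 max u,v [-0.0001  0.0019]
centre (goal -.045,-.07) [-0.0476 -0.0678] size [0.1451 0.0923] yaw -3.53 max u,v [0.0029 0.0053]
tcp rel [[-0.156 -0.355]] 0.15474187444248805 F [ 0.  -0.2 -0.6] 25.25
```

View pics/s5.png

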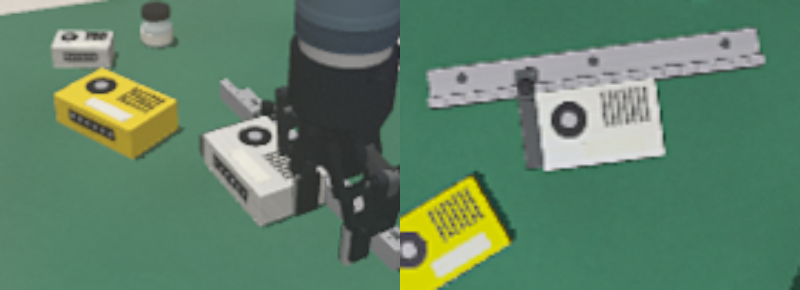

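The module is in the corner (right crop about (600,120)): left end on the stop, back side on the fence. The bystanders that show, and the yellow box, are undisturbed, and the hand is clear.

```bash
python3 -c "from station import *;print(sign_off())"
```

```text
the job is handed in; nothing more can be done
None
```

I pushed the module into the corner, with its back against the fence and its left end against the stop (within about 1 mm and 0.3° by the top camera); the hand is clear and the job is handed in at about 25 s, verdict not shown.

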